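# Fasten the tool chest: hasp over the eye, pin down through it

### The job

Fasten the studio's tool chest: swing the stiff hasp over and press it fully home over the eye on the chest's front, then take the square-handled pin from its leaning rest and put it shank down through the eye until the handle sits on the eye. Let go of it there and leave the other things on the table and on the lid where they are.

Things in the scene. Friction and masses are not known exactly. Their poses are not given: they have to be found in the camera images.
- chest: Wooden tool chest, fixed to the table, lid shut: 180 mm deep (x) by 260 mm wide (y) by 130 mm high. Origin under its centre; its -x face is the front, which looks roughly towards the robot; z up. In this frame the front face is at x = -90 mm; a strike block 7 mm thick is fixed on it behind the eye.
- hinge (a point): Middle of the hasp's hinge axis, 4 mm in front of the chest's front face and level with the lid's top (130 mm up). The axis runs along the chest's y; axes as the chest's. The hinge barrel is 8 mm in diameter and 84 mm long.
- hasp (a joint): Hasp angle. 0 = hanging down before the chest front (stop), the eye standing out through its slot; 1.57 = straight out to the front; 3.14 = up; more = leaning back over the lid (start). Stiff hinge (0.12 N m friction): it stays where left, never falls.
- hasp_edge (a point): Middle of the free edge of the hasp, a steel plate 84 mm wide, 4 mm thick, 88 mm long from the hinge axis, its middle plane cranked 6 mm outwards from the axis (towards the robot when shut, towards the lid when open), with a slot 30 mm wide in its middle, 42 to 68 mm from the axis.
- eye (a point): Centre of the upper mouth of the eye's hole, 82 mm up, 24 mm before the chest's front; axes as the chest's. The eye is a steel block 26 x 26 x 10 mm with a vertical through hole 14 mm in diameter, on a neck fixed in the chest front; nothing below it.
- pin: Retaining pin, 137 mm, 0.1 kg: round steel shank 12 mm thick, 42 mm long, end chamfered 1.5 mm, below a square wooden handle 18 x 18 x 95 mm, too big for the eye. Origin at the shank's free end, z along the pin to the handle, x, y square to the handle. Starts in the rest, 25 degrees from vertical, handle up, leaning to the rest's -x, y level.
- pin_top (a point): Middle of the handle's top end.
- rest: Wooden rest fixed to the table: base 110 x 70 x 10 mm and a trough 38 mm wide, 25 degrees from vertical, holding the lowest 72 mm of the pin; the handle's upper 65 mm stand free. Pin is drawn out along its axis. Origin under the base (base centre 5 mm to -x); the pin's lower end is at (20, 0, 20) mm.
- tubs: stack of square white plastic tub lids, 110 x 110 x 50 mm; origin under its centre; bystander
- dish: small terracotta bowl, 66 mm across, 26 mm high, on the back part of the chest's lid; origin under its centre; bystander
- jar: closed white jar, 64 mm across, 90 mm high; origin under its centre; bystander
- mug: blue mug, 80 mm across, 90 mm high; origin under its centre; bystander
- mould: plaster block 100 x 70 x 50 mm; origin under its centre; bystander
- spatula: spatula about 170 mm long lying on the table; bystander
- offcut: wooden offcut 90 x 45 x 30 mm; origin under its centre; bystander

How it is judged:
By the outcome, as a careful person would: the job done as asked, in the order asked, and still so for the second after the job is handed in, with the robot touching nothing.
It also fails if it takes over 58 s, if anything falls off the work surface, if the arm or the gripper's body presses on something with over 40 N, if the wrist force passes 120 N, or if a joint passes its speed limit or range.

### The arm

A 7-joint arm with a two-finger parallel gripper is mounted at the origin on the work surface. World frame = base frame: x ahead of the robot, y to its left, z up, the work surface at z = 0. Lengths are in mm, angles in rad, forces in N, time in s.
With the tool pointing down it reaches from about 350 to 900 mm from the base axis. Payload 7.2 kg.
Tool frame: the origin (TCP) lies at the very end of the fingers, on their centre line; the grasp point (between the pads) lies 19 mm behind it (env.pinch_z is the distance from the TCP to the grasp point, in mm); z points along the fingers, y is the line along which they close (so a half turn about z gives the same grasp; the last joint's range is limited). The gripper opens to 88 mm and grips with 3 to 60 N. Pads are 20 mm wide; open, the fingers measure 115 mm over their backs; the gripper's body (75 mm by 178 mm) begins 61 mm behind the grasp point.
Start: joints at [-1.196, 0.411, -0.013, 1.596, 0.006, 1.134, -0.082], TCP at [267.804, 564.721, 222.653] pointing down, gripper open.
Joint ranges: [-2.95, 2.95], [-0.29, 1.99], [-1.47, 1.44], [0.14, 2.54], [-1.03, 4.17], [0.13, 1.85], [-2.86, 2.86]. Speed limits (rad/s): [2.39, 2.39, 3.01, 3.01, 3.14, 3.14, 3.14].

### API

Orientations are given as a rotation vector (axis times angle).
In Python, from station import env gives the robot as it stands. The module is installed in compiled form; this text tells all that it offers.
- The arm moves only by the shell command python3 -m pendant 'ROWS'. ROWS is JSON, a list of rows, each a list of 7 numbers: the shift along the tool's x, y, z in units of 0.8 m (1.0 is 0.8 m), then the turn, a rotation vector about the tool's x, y, z in units of pi rad (1.0 is pi rad), then the finger opening in mm, from 0 to 87.8. A call has 1 to 5 rows; each row is the pose to reach, as a shift and turn from the pose commanded when the call began, along the tool's axes at that moment, turning the shorter way round; what a row does not reach only later rows make up. A row lasts 1/8 s, in which the tool goes at most 62.5 mm and 10.7 degrees, less where a joint would pass 70% of its speed; a pose out of reach is approached as far as the arm can. A call with a number of a shift or a turn outside -1 to 1 is refused whole. A call with a gripper value outside its range is refused whole. The fingers move at their own pace and stop on an object; the grip force is fixed at half the most. Time passes only in rows, so rows that repeat a pose let the fingers close. It gives the time, the measured TCP pose, the force, the opening and the grip force at its end, in the units of the state.
- env.get_state(): the state, without advancing time (a new reading comes with each control period).
- env.get_image(name): name is "scene" or "top"; returns the picture (384x512x3 uint8, red, green, blue); there is no depth.
- env.camera_params(name): a dict with "mtx" (3x3 intrinsics, pixels), "R" (3x3) and "t" (3): a world point X has camera coordinates R X + t. Camera axes: x right, y down, z forward; pixel columns grow to the right and rows downward; lengths in mm; the calibration is good to about 2 mm. A picture is of the moment at which its call begins. camera_params takes no time and is no camera call.
- env.job_done(): hands the job in; it is judged then, once.
The state is a dict: "clock": time; "joint_pos": joint angles; "qvel": joint speeds; "tau": joint torques, N m; "position": TCP position; "tool_rot": TCP orientation; "contact_force": force on the tool from outside, world axes, zero at the start; "wrist_torque": the same for the moment, N m; "grip_width": finger opening in mm; "finger_force": force on a finger pad.
Only numpy, scipy, OpenCV 4.12 (cv2) and the standard library are available. Lean on these libraries where they do the work, as an engineer would, in place of code of your own. Each camera call takes 0.05 s, during which the arm holds its last target. There are 200 camera calls.

## Working session

There is one attempt and no reset: what is moved stays moved. The work goes in short steps, Python scripts to look and compute and a shell command to move; the robot and the scene stay as the last step left them, time stands still between calls to the robot, and variables do not carry over. Pictures are saved under pics/ and viewed, at most 10 in all, crops included, and the job is handed in when it is done.

```bash
mkdir -p pics
python3 - <<'E'
from station import env
import cv2,numpy as np
for n in("scene","top"):
    im=env.get_image(n); cv2.imwrite(f"pics/{n}0.png",im[...,::-1]); np.save(n+"0.npy",im)
    p=env.camera_params(n); print(n,[np.round(p[k],4).tolist() for k in("mtx","R","t")])
s=env.get_state(); print({k:np.round(s[k],3).tolist() for k in s}, env.pinch_z)
E
```

```text
scene [[[499.7331, 0.0, 253.4507], [0.0, 499.7331, 188.7308], [0.0, 0.0, 1.0]], [[0.5527, 0.8334, -0.0009], [0.5164, -0.3433, -0.7845], [-0.6541, 0.4331, -0.6201]], [-314.3945, -209.4101, 1996.5393]]
top [[[383.55, 0.0, 256.1882], [0.0, 383.55, 190.9357], [0.0, 0.0, 1.0]], [[0.0286, -0.9996, 0.0039], [-0.9778, -0.0288, -0.2078], [0.2078, 0.0021, -0.9782]], [15.5804, 554.1522, 1374.799]]
{'clock': 0.1, 'joint_pos': [-1.196, 0.412, -0.013, 1.597, 0.006, 1.134, -0.082], 'qvel': [0.0, -0.001, -0.0, -0.001, -0.002, -0.0, 0.0], 'tau': [0.003, -58.911, 0.644, -29.171, -0.054, 0.015, 0.0], 'position': [267.635, 564.289, 221.883], 'tool_rot': [-0.69, -3.065, 0.002], 'contact_force': [0.04, 0.248, 1.346], 'wrist_torque': [0.07, -0.071, 0.004], 'finger_force': 0.0, 'grip_width': 87.777} 18.700000000000003
```

View pics/scene0.png

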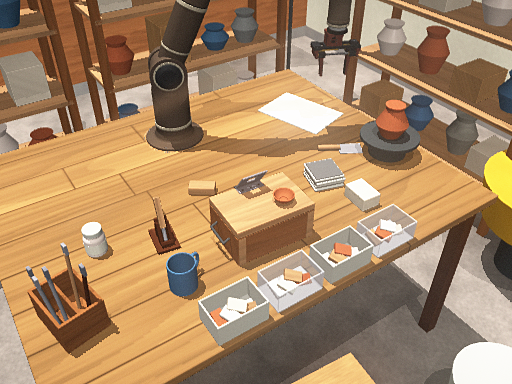

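View pics/top0.png

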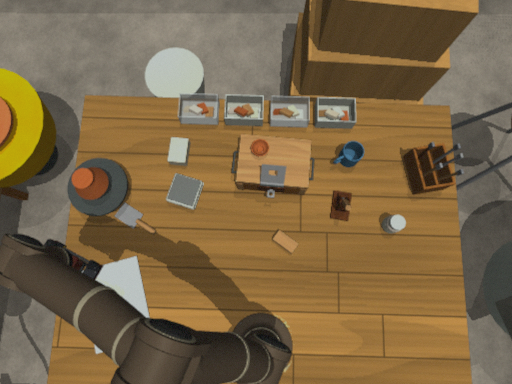

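The scene view shows the chest at about (262,218), with the hasp leaning back at (250,182). The rest and pin are at (162,225). In the top view the chest is at (273,163), the eye at (270,193) and the rest at (341,205). I'll enlarge both areas.

Run:
```python
import cv2,numpy as np
s=np.load("scene0.npy")[...,::-1];t=np.load("top0.npy")[...,::-1]
def c(im,x,y,w,h,W,H): return cv2.resize(im[y:y+h,x:x+w],(W,H),interpolation=cv2.INTER_CUBIC)
a=np.hstack([c(s,200,165,120,90,400,300)[:, :400],c(t,225,125,100,75,400,300)])
b=np.hstack([c(s,140,190,60,45+15,300,300),c(s,232,165,40,40,200,300)[:, :100]*0,c(t,320,180,40,30,400,300)])
cv2.imwrite("pics/crop0.png",np.vstack([a,b]))
```

```text
(no output)
```

View pics/crop0.png

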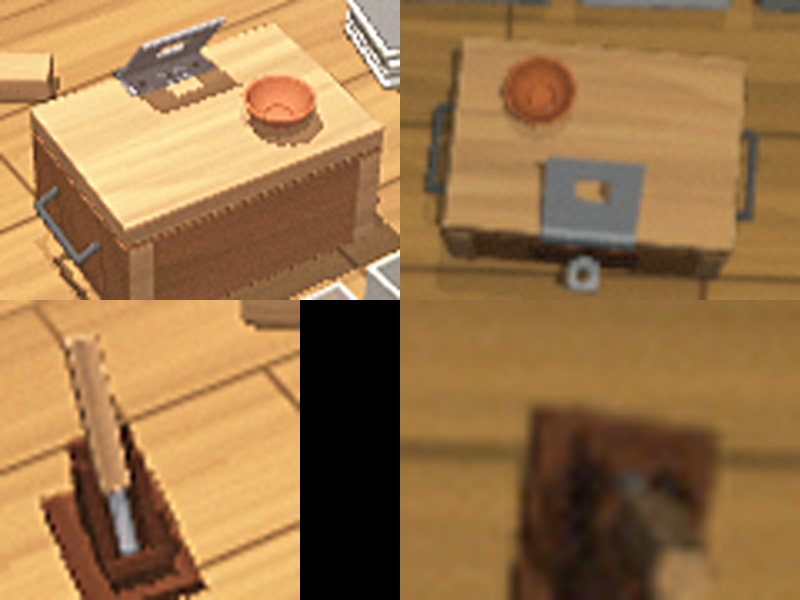

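The crops show these features:
- **Lid corners:** clear in both views.
- **Eye ring:** at crop (582,273) in the top view.
- **Hasp edge:** runs from about (545,158) to (643,168) in the top view.
- **Pin top:** at (82,337) in the scene crop and (680,575) in the top crop.

Next I'll cast rays and fit.

```bash
cat > h.py <<'E'
import numpy as np,cv2
from station import env
from scipy.spatial.transform import Rotation as Ro
P={n:{k:np.array(v) for k,v in env.camera_params(n).items()} for n in("scene","top")}
def proj(n,X):
    c=np.atleast_2d(X)@P[n]["R"].T+P[n]["t"]; c=c@P[n]["mtx"].T; return c[:,:2]/c[:,2:]
def ray(n,uv):
    p=P[n]; d=p["R"].T@np.linalg.solve(p["mtx"],[*uv,1]); return -p["R"].T@p["t"],d/np.linalg.norm(d)
def plane(n,uv,z):
    o,d=ray(n,uv); return o+d*(z-o[2])/d[2]
def tri(a,b):
    A=0;B=0
    for n,uv in(("scene",a),("top",b)):
        o,d=ray(n,uv); M=np.eye(3)-np.outer(d,d); A=A+M;B=B+M@o
    return np.linalg.solve(A,B)
E
cat > m.py <<'E'
from h import *
from scipy.optimize import least_squares
f=lambda u,v,s,x,y:np.array([(u+.5)/s-.5+x,(v+.5)/s-.5+y])
S=lambda u,v:f(u,v,10/3,200,165); T=lambda u,v:f(u-400,v,4,225,125)
S2=lambda u,v:f(u,v-300,5,140,190); T2=lambda u,v:f(u-400,v-300,10,320,180)
C=np.array([[-90,-130,130],[90,-130,130],[90,130,130],[-90,130,130]])
sp=[S(33,112),S(128,235),S(382,130),S(275,25)]
tp=[T(733,248),T(745,60),T(462,38),T(445,228)]
eye=T(582,273)
def W(q,p): c,s=np.cos(q[2]),np.sin(q[2]); p=np.atleast_2d(p); return np.c_[q[0]+c*p[:,0]-s*p[:,1],q[1]+s*p[:,0]+c*p[:,1],p[:,2]]
def r(q): return np.r_[(proj("scene",W(q,C))-sp).ravel(),(proj("top",W(q,C))-tp).ravel(),(proj("top",W(q,[-114,0,82]))-eye).ravel()*2]
if __name__=="__main__":
    for a,b in zip(sp,tp): print("corner",tri(a,b).round(1))
    o=least_squares(r,[600,0,0]); q=o.x; print("chest",q.round(3),o.fun.round(1))
    print("eye",W(q,[-114,0,82]).round(1), plane("top",eye,82).round(1),"hinge",W(q,[-94,0,130]).round(1))
    h=[tri(S(145,48),T(643,168)),tri(S(224,18),T(545,158))]  # hasp free corners
    print("hasp corners",np.round(h,1)); c,s=np.cos(q[2]),np.sin(q[2])
    d=np.mean(h,0)-[q[0],q[1],0]; print("hasp edge in chest",c*d[0]+s*d[1],-s*d[0]+c*d[1],d[2])
    t=tri(S2(82,337),T2(680,575)); b=tri(S2(128,550),T2(628,480)); print("pin top",t,"low",b,"len",np.linalg.norm(t-b), "ax",(t-b)/np.linalg.norm(t-b))
E
python3 m.py
```

```text
corner [ 559.4 -150.9  131.2]
corner [ 736.7 -162.4  127.4]
corner [749.1  95.8 128.5]
corner [571.  106.2 129.3]
chest [ 6.54913e+02 -2.74490e+01 -5.60000e-02] [-0.9  0.2 -0.1 -0.5  1.3 -0.1  0.  -0.   0.1  0.4 -0.1 -0.5 -0.2 -0.8
 -0.7 -0.7  0.7  0.8]
eye [[541.1 -21.1  82. ]] [542.6 -19.7  82. ] hinge [[561.1 -22.2 130. ]]
hasp corners [[611.5 -64.8 199.5]
 [616.3  17.3 201.6]]
hasp edge in chest -41.19646886050371 1.3770452288121033 200.5403481706442
pin top [ 486.49890692 -287.12144556  148.09788823] low [ 543.38744574 -298.22040813   27.2795177 ] len 134.00213235460555 ax [-0.42453458  0.08282676  0.90161528]
```

```bash
cat >> h.py <<'E'
Q=np.array([654.9+.4,-27.4+.4,-.056])  # chest pose
def CW(p): c,s=np.cos(Q[2]),np.sin(Q[2]); return np.array([Q[0]+c*p[0]-s*p[1],Q[1]+s*p[0]+c*p[1],p[2]])
def WC(p): c,s=np.cos(Q[2]),np.sin(Q[2]); d=np.array(p,float)-[Q[0],Q[1],0]; return np.array([c*d[0]+s*d[1],-s*d[0]+c*d[1],d[2]])
def pose(): s=env.get_state(); return np.array(s["position"]),Ro.from_rotvec(s["tool_rot"]),s
def rows(tg):   # list of (pos,Rotation or None)
    p,R,s=pose()
    for x,T in tg:
        d=R.inv().apply(np.array(x)-p)/800; w=(R.inv()*T).as_rotvec()/np.pi if T is not None else np.zeros(3)
        print([float(v) for v in np.r_[d,w].round(4)], "world",np.round(x,1))
def down(yaw): return Ro.from_euler("z",yaw)*Ro.from_euler("x",np.pi)  # tool x at yaw, y mirrored
def nearest(yaw):
    _,R,_=pose(); a=[down(yaw),down(yaw+np.pi)]; return min(a,key=lambda T:(R.inv()*T).magnitude())
E
python3 - <<'E'
from h import *
p,R,s=pose(); print(R.as_matrix().round(2).tolist())
print("dish",WC(plane("top",(259.5,147),150)))
T=nearest(Q[2]); print(np.degrees((R.inv()*T).as_rotvec()))
hi=lambda x,z:CW([-94+x,31,130+z])
rows([(hi(78,160),T),(hi(78,40),T)])
E
```

```text
[[-0.9, 0.43, -0.0], [0.43, 0.9, -0.0], [-0.0, -0.0, -1.0]]
dish [ 36.74581982  53.35347487 150.        ]
[-8.42436508e-02 -1.01591753e-02 -2.21608531e+01]
[-0.7214, -0.432, -0.0844, -0.0005, -0.0001, -0.1231] world [641.1   4.8 290. ]
[-0.7214, -0.4318, 0.0656, -0.0005, -0.0001, -0.1231] world [641.1   4.8 170. ]
```

```bash
python3 -m pendant '[[-0.1,-0.06,-0.084,0,0,-0.04,0],[-0.3,-0.18,-0.084,0,0,-0.08,0],[-0.5,-0.3,-0.084,0,0,-0.123,0],[-0.72,-0.432,-0.084,0,0,-0.123,0],[-0.72,-0.432,-0.084,0,0,-0.123,0]]'
python3 - <<'E'
from h import *
rows([(CW([-16,31,290]),nearest(Q[2]))])
E
```

```text
clock: 0.72
position: [434.9, 313.1, 276.0]
tool_rot: [-0.089, -3.14, -0.0]
contact_force: [2.5, 0.7, -0.4]
grip_width: 41.4
finger_force: 0.0
[-0.279, -0.3702, -0.0175, 0.0, -0.0, -0.0001] world [641.1   4.8 290. ]
```

```bash
python3 -m pendant '[[-0.26,-0.35,-0.01,0,0,0,0],[-0.26,-0.35,-0.01,0,0,0,0],[-0.26,-0.35,-0.01,0,0,0,0],[-0.26,-0.35,-0.01,0,0,0,0],[-0.26,-0.35,-0.01,0,0,0,0]]'
python3 -m pendant '[[0,0,0,0,0,0,0],[0,0,0,0,0,0,0]]'
python3 - <<'E'
from h import *
T=nearest(Q[2])
rows([(CW([-16,31,290]),T),(CW([-16,31,170]),T)])
E
```

```text
clock: 1.35
position: [606.6, 52.5, 283.1]
tool_rot: [-0.088, -3.14, -0.0]
contact_force: [0.8, 0.6, 1.1]
grip_width: 0.5
finger_force: 0.0
clock: 1.6
position: [605.5, 54.7, 282.6]
tool_rot: [-0.089, -3.139, -0.001]
contact_force: [0.1, 0.2, 0.2]
grip_width: 0.2
finger_force: 0.0
[-0.0479, -0.0597, -0.0094, 0.0001, -0.0004, -0.0002] world [641.1   4.8 290. ]
[-0.0481, -0.0597, 0.1406, 0.0001, -0.0004, -0.0002] world [641.1   4.8 170. ]
```

```bash
python3 -m pendant '[[-0.048,-0.06,-0.009,0,0,0,0],[-0.048,-0.06,0.06,0,0,0,0],[-0.048,-0.06,0.14,0,0,0,0],[-0.048,-0.06,0.14,0,0,0,0],[-0.048,-0.06,0.14,0,0,0,0]]'
python3 - <<'E'
from h import *
T=nearest(Q[2]); print(WC(pose()[0]))
rows([(CW([-94+x,31,130+z]),T) for x,z in [(40,48),(-16,61),(-43,40),(-62,8),(-71,-26),(-50,-53),(-18,-66)]])
E
```

```text
clock: 2.22
position: [642.4, 5.4, 173.2]
tool_rot: [0.086, 3.139, 0.001]
contact_force: [-0.7, -0.6, 0.5]
grip_width: 0.3
finger_force: 0.0
[-14.74142678  31.65239065 173.24801047]
[0.0491, -0.0007, -0.006, 0.0002, 0.0005, 0.0004] world [603.1   7.  178. ]
[0.119, -0.0006, -0.0224, 0.0002, 0.0005, 0.0004] world [547.2  10.1 191. ]
[0.1528, -0.0006, 0.0038, 0.0002, 0.0005, 0.0004] world [520.2  11.6 170. ]
[0.1766, -0.0006, 0.0438, 0.0002, 0.0005, 0.0004] world [501.3  12.7 138. ]
[0.188, -0.0006, 0.0862, 0.0002, 0.0005, 0.0004] world [492.3  13.2 104. ]
[0.1618, -0.0007, 0.12, 0.0002, 0.0005, 0.0004] world [513.3  12.   77. ]
[0.1218, -0.0007, 0.1364, 0.0002, 0.0005, 0.0004] world [545.2  10.2  64. ]
```

```bash
python3 -m pendant '[[0.049,-0.001,-0.006,0,0,0,0],[0.085,-0.001,-0.015,0,0,0,0],[0.119,-0.001,-0.022,0,0,0,0],[0.138,-0.001,-0.009,0,0,0,0],[0.153,-0.001,0.004,0,0,0,0]]'
python3 - <<'E'
from h import *
import cv2
im=env.get_image("scene"); t=env.get_image("top")
cv2.imwrite("pics/h1.png",np.hstack([cv2.resize(a,(400,300),interpolation=cv2.INTER_CUBIC) for a in(im[155:245,195:315],t[120:210,215:335])])[...,::-1])
T=nearest(Q[2]); print(WC(pose()[0]))
rows([(CW([-94+x,31,130+z]),T) for x,z in [(-43,40),(-62,8),(-71,-26),(-50,-53),(-18,-66)]])
E
```

```text
clock: 2.85
position: [521.4, 11.0, 172.0]
tool_rot: [0.087, 3.133, 0.003]
contact_force: [0.6, -0.1, 0.3]
grip_width: 0.5
finger_force: 0.7
[-137.25044061   30.25340277  170.60410326]
[-0.0003, 0.0009, 0.0008, 0.0005, 0.0012, 0.0001] world [520.2  11.6 170. ]
[0.0236, 0.0009, 0.0407, 0.0005, 0.0012, 0.0001] world [501.3  12.7 138. ]
[0.035, 0.0008, 0.0831, 0.0005, 0.0012, 0.0001] world [492.3  13.2 104. ]
[0.0089, 0.0008, 0.117, 0.0005, 0.0012, 0.0001] world [513.3  12.   77. ]
[-0.0311, 0.0007, 0.1334, 0.0005, 0.0012, 0.0001] world [545.2  10.2  64. ]
```

View pics/h1.png

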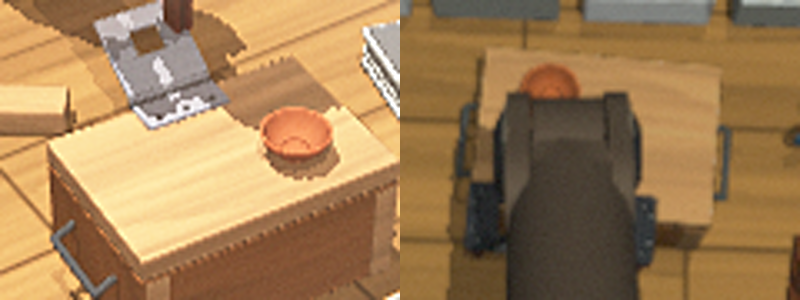

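The hasp is past upright and leaning forward (scene crop 160,60), with the finger on its +y side band. I'll keep going.

```bash
python3 -m pendant '[[0.024,0.001,0.041,0,0,0,0],[0.037,0.001,0.083,0,0,0,0],[0.01,0.001,0.117,0,0,0,0],[-0.014,0.001,0.127,0,0,0,0],[-0.031,0.001,0.133,0,0,0,0]]'
python3 -m pendant '[[-0.003,0,0,0,0,0,0],[-0.005,0,0,0,0,0,0]]'
python3 - <<'E'
from h import *
print(WC(pose()[0]))
E
```

```text
clock: 3.58
position: [543.4, 10.1, 62.4]
tool_rot: [-0.088, -3.136, -0.001]
contact_force: [-50.1, 4.5, 37.9]
grip_width: 0.6
finger_force: 25.0
clock: 3.82
position: [542.7, 10.2, 61.6]
tool_rot: [-0.088, -3.129, -0.001]
contact_force: [-24.5, 2.2, 12.4]
grip_width: 0.6
finger_force: 12.1
[-114.46092497   30.81579716   61.58579723]
```

```bash
python3 -m pendant '[[0.05,0,-0.002,0,0,0,0],[0.1,0,-0.05,0,0,0,0],[0.1,0.1,-0.12,0,0,0,0],[0.1,0.17,-0.2,0,0,0,60],[0.1,0.24,-0.2,0,0,0,60]]'
python3 - <<'E'
from h import *
import cv2
im=env.get_image("scene"); t=env.get_image("top"); np.save("scene1.npy",im);np.save("top1.npy",t)
a=cv2.resize(im[150:240,190:310],(400,300),interpolation=cv2.INTER_CUBIC);b=cv2.resize(t[120:210,225:345],(400,300),interpolation=cv2.INTER_CUBIC)
cv2.imwrite("pics/h2.png",np.hstack([a,b])[...,::-1])
print(pose()[0])
from m import S2,T2
print(plane("top",T2(680,575),144.2),plane("scene",S2(82,337),144.2))
E
```

```text
clock: 4.45
position: [479.2, 168.3, 210.3]
tool_rot: [0.092, 3.134, 0.005]
contact_force: [1.5, -0.1, 0.4]
grip_width: 17.0
finger_force: 0.0
[479.13534756 174.94904915 210.44070823]
[ 487.26217792 -287.88292647  144.2       ] [ 481.74577547 -285.6484833   144.2       ]
```

View pics/h2.png

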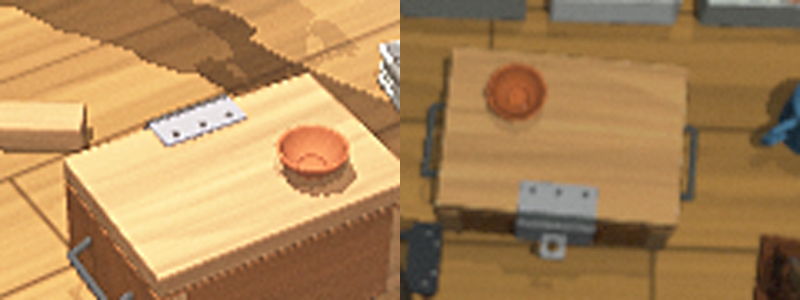

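The hasp now hangs in front with the eye sticking out through it (top crop 552,243). I'll check the angle numerically and compute the pin grasp.

Run:
```python
from h import *
for a in (0,5,10,15,25):
    r=np.radians(a); out=[]
    for y in(42,-42):
        x=-94-88*np.sin(r)-8*np.cos(r); z=130-88*np.cos(r)+8*np.sin(r)
        out.append((proj("top",CW([x,y,z]))[0]-[225,120])*10/3+[400,0])
    print(a,np.round(out,1).tolist())
print("eye pred",(proj("top",CW([-114,0,82]))[0]-[225,120])*10/3+[400,0])
t=np.load("top1.npy"); print(t[184:197,258:263].mean(1).astype(int).tolist()); print(t[184:197,278:283].mean(1).astype(int).tolist())
# pin grasp
ry=-.17; top=np.array([485.5,-287.3,144.2])
x=np.array([np.cos(ry),np.sin(ry),0]); y=np.array([-np.sin(ry),np.cos(ry),0])
u=-np.sin(np.radians(25))*x+np.array([0,0,np.cos(np.radians(25))])
zt=-u; yt=-(-y); 
p,R,_=pose(); best=None
for sg in(1,-1):
    Y=sg*y; X=np.cross(Y,zt); T=Ro.from_matrix(np.c_[X,Y,zt]); m=(R.inv()*T).magnitude()
    if best is None or m<best[0]: best=(m,T)
T=best[1]; print(np.degrees(best[0]),T.as_matrix().round(2).tolist()); np.save("Tg.npy",T.as_matrix())
g=lambda s:top-u*s
rows([(g(-130),T),(g(44),T)])
```

```text
0 [[513.7, 237.7], [587.6, 243.9]]
5 [[513.1, 244.1], [587.2, 250.3]]
10 [[512.6, 250.3], [586.8, 256.5]]
15 [[512.1, 256.2], [586.5, 262.5]]
25 [[511.1, 267.3], [586.0, 273.6]]
eye pred [551.21643235 243.97256794]
[[71, 66, 56], [72, 63, 57], [80, 75, 69], [71, 68, 64], [56, 52, 49], [52, 49, 46], [68, 62, 54], [97, 80, 58], [102, 80, 49], [103, 77, 41], [124, 92, 48], [133, 99, 53], [135, 101, 52]]
[[136, 138, 136], [97, 100, 98], [69, 74, 70], [86, 87, 86], [102, 102, 102], [85, 85, 85], [61, 61, 60], [61, 61, 61], [67, 63, 60], [74, 63, 49], [110, 84, 47], [132, 99, 52], [134, 101, 53]]
25.544918401406367 [[-0.89, 0.17, 0.42], [0.15, 0.99, -0.07], [-0.42, 0.0, -0.91]]
[0.0319, -0.5679, -0.0687, 0.0108, -0.1364, 0.0376] world [ 431.4 -278.   262. ]
[-0.0579, -0.5805, 0.129, 0.0108, -0.1364, 0.0376] world [ 503.8 -290.4  104.3]
```

The hasp is home: its bottom edge is at about row 242, and 243 is predicted for angle 0. Next is the pin.

```bash
python3 -m pendant '[[0,-0.07,-0.02,0,-0.03,0.01,60],[0,-0.15,-0.03,0,-0.06,0.02,60],[0.01,-0.3,-0.05,0.005,-0.1,0.03,60],[0.02,-0.4,-0.06,0.01,-0.136,0.038,60],[0.03,-0.5,-0.07,0.011,-0.136,0.038,60]]'
python3 -m pendant '[[0,0,0,0,0,0,60]]'
cat > g.py <<'E'
from h import *
import sys
T=Ro.from_matrix(np.load("Tg.npy")); ry=-.17; top=np.array([485.5,-287.3,144.2]); u=-T.as_matrix()[:,2]
rows([(top-u*float(a),T) for a in sys.argv[1:]])
E
python3 g.py -130 -30 44
```

```text
clock: 5.18
position: [443.3, -137.1, 252.3]
tool_rot: [0.241, 2.701, -0.063]
contact_force: [1.8, 0.3, 0.3]
grip_width: 59.9
finger_force: 0.0
clock: 5.3
position: [444.5, -139.9, 253.6]
tool_rot: [0.251, 2.699, -0.063]
contact_force: [1.0, 0.1, 0.3]
grip_width: 60.1
finger_force: 0.0
[-0.0185, -0.1727, -0.002, -0.004, -0.0011, -0.0041] world [ 431.4 -278.   262. ]
[-0.0189, -0.1712, 0.123, -0.004, -0.0011, -0.0041] world [ 473.  -285.2  171.4]
[-0.0192, -0.17, 0.2155, -0.004, -0.0011, -0.0041] world [ 503.8 -290.4  104.3]
```

```bash
python3 -m pendant '[[-0.01,-0.08,-0.002,-0.004,-0.001,-0.004,60],[-0.018,-0.173,-0.002,-0.004,-0.001,-0.004,60],[-0.018,-0.173,-0.002,-0.004,-0.001,-0.004,60],[-0.019,-0.171,0.04,-0.004,-0.001,-0.004,60],[-0.019,-0.171,0.04,-0.004,-0.001,-0.004,60]]'
python3 g.py -130 -30 44
python3 - <<'E'
from h import *
im=env.get_image("scene"); t=env.get_image("top")
a=cv2.resize(im[150:250,110:210],(400,400),interpolation=cv2.INTER_CUBIC);b=cv2.resize(t[160:260,300:400],(400,400),interpolation=cv2.INTER_CUBIC)
cv2.imwrite("pics/g1.png",np.hstack([a,b])[...,::-1])
E
```

```text
clock: 5.92
position: [447.3, -274.2, 228.7]
tool_rot: [0.219, 2.706, -0.053]
contact_force: [-0.2, 0.3, -0.2]
grip_width: 60.3
finger_force: 0.0
[-0.0, -0.0081, -0.0457, 0.0, -0.0026, 0.0027] world [ 431.4 -278.   262. ]
[-0.001, -0.0081, 0.0793, 0.0, -0.0026, 0.0027] world [ 473.  -285.2  171.4]
[-0.0018, -0.0081, 0.1718, 0.0, -0.0026, 0.0027] world [ 503.8 -290.4  104.3]
```

View pics/g1.png

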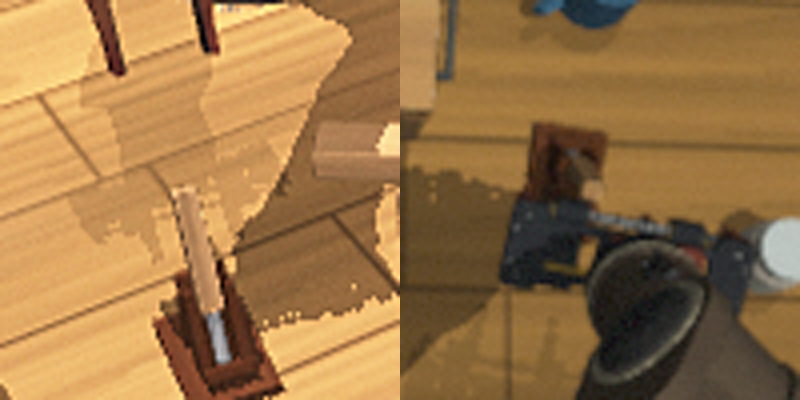

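The fingers straddle the pin's axis: the tips are at (118,73) and (208,50), and the pin top is at (182,190). The jar is clear of the hand. Descending.

```bash
python3 -m pendant '[[0,-0.008,0.02,0,-0.003,0.003,60],[-0.001,-0.008,0.079,0,-0.003,0.003,60],[-0.001,-0.008,0.12,0,-0.003,0.003,60],[-0.002,-0.008,0.172,0,-0.003,0.003,60],[-0.002,-0.008,0.172,0,-0.003,0.003,60]]'
python3 g.py 44
python3 - <<'E'
from h import *
im=env.get_image("scene"); np.save("sg.npy",im)
cv2.imwrite("pics/g2.png",cv2.resize(im[170:260,120:220],(600,540),interpolation=cv2.INTER_CUBIC)[...,::-1])
E
```

```text
clock: 6.65
position: [506.0, -288.3, 104.4]
tool_rot: [0.227, 2.692, -0.043]
contact_force: [0.2, -0.2, -1.6]
grip_width: 60.1
finger_force: 0.0
[0.002, -0.0031, -0.0008, 0.002, 0.0013, 0.0002] world [ 503.8 -290.4  104.3]
```

View pics/g2.png

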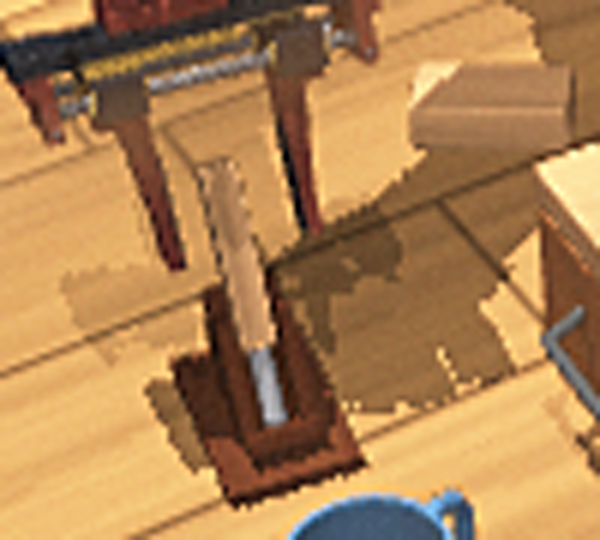

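The handle is centred between the fingertips: (175,268) and (310,235), with the handle at x≈240. Closing.

```bash
python3 -m pendant '[[0.002,-0.003,0,0.002,0.001,0,60],[0.002,-0.003,0,0.002,0.001,0,0],[0.002,-0.003,0,0.002,0.001,0,0],[0.002,-0.003,0,0.002,0.001,0,0],[0.002,-0.003,0,0.002,0.001,0,0]]'
python3 -m pendant '[[0,0,0,0,0,0,0],[0,0,0,0,0,0,0],[0,0,0,0,0,0,0]]'
python3 g.py 44 -60
```

```text
clock: 7.32
position: [502.7, -292.6, 104.7]
tool_rot: [0.232, 2.695, -0.057]
contact_force: [0.2, 0.9, 0.5]
grip_width: 23.4
finger_force: 0.0
clock: 7.7
position: [502.6, -293.0, 104.6]
tool_rot: [0.233, 2.695, -0.057]
contact_force: [2.3, 0.5, -1.1]
grip_width: 17.9
finger_force: 30.0
[-0.0008, 0.0034, 0.0007, -0.0015, 0.0005, -0.0005] world [ 503.8 -290.4  104.3]
[-0.0009, 0.0028, -0.1293, -0.0015, 0.0005, -0.0005] world [ 460.5 -283.   198.6]
```

```bash
python3 -m pendant '[[0,0,-0.02,0,0,0,0],[0,0,-0.06,0,0,0,0],[0,0,-0.12,0,0,0,0],[0,0,-0.16,0,0,0,0],[0,0,-0.16,0,0,0,0]]'
python3 - <<'E'
from h import *
T=nearest(Q[2])
e=CW([-114,0,82]); print("eye",e)
rows([(e+[-40,-80,93+60],T),(e+[0,0,93+40],T)])
E
```

```text
clock: 8.32
position: [449.1, -283.8, 222.3]
tool_rot: [0.234, 2.691, -0.057]
contact_force: [0.1, -0.3, -2.1]
grip_width: 18.2
finger_force: 30.0
eye [541.47870529 -20.61933618  82.        ]
[-0.0295, 0.2368, -0.0044, -0.0093, 0.1404, -0.0368] world [ 501.5 -100.6  235. ]
[-0.0478, 0.3441, 0.0315, -0.0093, 0.1404, -0.0368] world [541.5 -20.6 215. ]
```

```bash
python3 -m pendant '[[0,0.04,-0.02,-0.002,0.04,-0.01,0],[-0.01,0.1,-0.02,-0.005,0.09,-0.02,0],[-0.02,0.17,-0.015,-0.009,0.14,-0.037,0],[-0.03,0.237,-0.004,-0.009,0.14,-0.037,0],[-0.03,0.237,-0.004,-0.009,0.14,-0.037,0]]'
python3 -m pendant '[[0,0,0,0,0,0,0],[0,0,0,0,0,0,0]]'
python3 - <<'E'
from h import *
T=nearest(Q[2])
e=CW([-114,0,82])
rows([(e+[-40,0,93+50],T),(e+[0,0,93+40],T)])
E
```

```text
clock: 8.95
position: [503.1, -94.4, 229.6]
tool_rot: [-0.073, -3.133, -0.001]
contact_force: [-0.1, -0.7, -1.4]
grip_width: 17.6
finger_force: 30.0
clock: 9.2
position: [501.2, -101.4, 232.3]
tool_rot: [-0.09, -3.137, 0.001]
contact_force: [-0.2, -0.1, -2.1]
grip_width: 17.9
finger_force: 30.0
[0.0054, 0.1009, 0.0091, -0.0003, -0.0011, -0.0005] world [501.5 -20.6 225. ]
[-0.0445, 0.1038, 0.0214, -0.0003, -0.0011, -0.0005] world [541.5 -20.6 215. ]
```

```bash
python3 -m pendant '[[0.005,0.05,0.009,0,-0.001,0,0],[0.005,0.101,0.009,0,-0.001,0,0],[0.005,0.101,0.009,0,-0.001,0,0],[0.005,0.101,0.009,0,-0.001,0,0]]'
python3 - <<'E'
from h import *
im=env.get_image("scene");t=env.get_image("top"); np.save("sh.npy",im)
p,R,_=pose(); z=R.as_matrix()[:,2]
for s in(-44,0,51,93): print(s,proj("scene",p+z*s).round(1),(p+z*s).round(1))
c=proj("scene",p+z*40)[0].astype(int); x0,y0=c-[45,45]; print(x0,y0)
a=cv2.resize(im[y0:y0+80,x0:x0+90],(450,400),interpolation=cv2.INTER_CUBIC)
b=cv2.resize(t[165:225,235:305],(350,300),interpolation=cv2.INTER_CUBIC); b=np.vstack([b,np.zeros((100,350,3),np.uint8)])
cv2.imwrite("pics/i1.png",np.hstack([a,b])[...,::-1])
E
```

```text
clock: 9.7
position: [502.2, -20.6, 225.7]
tool_rot: [0.089, 3.14, -0.002]
contact_force: [0.7, -0.2, -1.2]
grip_width: 18.1
finger_force: 30.0
-44 [[235.2 137. ]] [502.2 -20.9 269.7]
0 [[235.5 149.3]] [502.2 -21.  225.7]
51 [[235.9 163. ]] [502.2 -21.1 174.7]
93 [[236.2 173.9]] [502.3 -21.1 132.7]
190 115
```

View pics/i1.png

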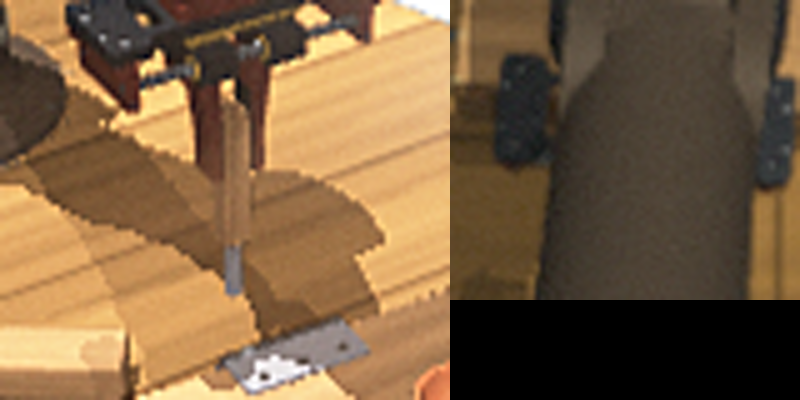

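The pin hangs straight under the hand: its end is at image (236.4,173.2), against a predicted (236.2,173.9). The grasp is centred, so I'll go over the eye.

```bash
python3 -m pendant '[[-0.025,0,0.02,0,0,0,0],[-0.049,0,0.048,0,0,0,0],[-0.049,0,0.048,0,0,0,0],[-0.049,0,0.048,0,0,0,0]]'
cat > e.py <<'E'
from h import *
p,R,_=pose(); e=CW([-114,0,82]); print("tcp-eye chest",(WC(p)-[-114,0,82+93]).round(2), "tilt",R.as_matrix()[:2,2].round(4))
rows([(e+[0,0,93+dz],nearest(Q[2])) for dz in(10,0,-10,-40)])
E
python3 e.py
```

```text
clock: 10.3
position: [541.0, -22.6, 187.5]
tool_rot: [-0.09, -3.14, 0.003]
contact_force: [0.1, -0.8, -0.8]
grip_width: 17.9
finger_force: 30.0
tcp-eye chest [-0.34 -1.96 12.46] tilt [-0.0002 -0.0016]
[-0.0004, 0.0025, 0.0031, -0.0005, -0.0, -0.0003] world [541.5 -20.6 185. ]
[-0.0004, 0.0025, 0.0156, -0.0005, -0.0, -0.0003] world [541.5 -20.6 175. ]
[-0.0004, 0.0025, 0.0281, -0.0005, -0.0, -0.0003] world [541.5 -20.6 165. ]
[-0.0004, 0.0026, 0.0656, -0.0005, -0.0, -0.0003] world [541.5 -20.6 135. ]
```

```bash
python3 -m pendant '[[0,0.0025,0.004,0,0,0,0],[0,0.0025,0.008,0,0,0,0],[0,0.0025,0.008,0,0,0,0]]'
python3 e.py
```

```text
clock: 10.68
position: [541.3, -19.3, 180.7]
tool_rot: [0.087, 3.14, -0.002]
contact_force: [-0.8, -0.1, -1.3]
grip_width: 18.1
finger_force: 30.0
tcp-eye chest [-0.25  1.28  5.72] tilt [ 0.     -0.0011]
[-0.0003, -0.0016, -0.0053, -0.0003, 0.0, 0.0003] world [541.5 -20.6 185. ]
[-0.0003, -0.0016, 0.0072, -0.0003, 0.0, 0.0003] world [541.5 -20.6 175. ]
[-0.0003, -0.0016, 0.0197, -0.0003, 0.0, 0.0003] world [541.5 -20.6 165. ]
[-0.0003, -0.0015, 0.0572, -0.0003, 0.0, 0.0003] world [541.5 -20.6 135. ]
```

```bash
python3 -m pendant '[[0,0,0.005,0,0,0,0],[0,0,0.01,0,0,0,0],[0,0,0.013,0,0,0,0],[0,0,0.013,0,0,0,0]]'; python3 e.py
```

```text
clock: 11.18
position: [541.1, -19.9, 169.8]
tool_rot: [-0.087, -3.14, 0.003]
contact_force: [-0.9, -0.7, -1.0]
grip_width: 18.3
finger_force: 30.0
tcp-eye chest [-0.4   0.66 -5.16] tilt [-0.0009 -0.0019]
[-0.0005, -0.0009, -0.0189, -0.0006, -0.0002, 0.0001] world [541.5 -20.6 185. ]
[-0.0005, -0.0008, -0.0064, -0.0006, -0.0002, 0.0001] world [541.5 -20.6 175. ]
[-0.0005, -0.0008, 0.0061, -0.0006, -0.0002, 0.0001] world [541.5 -20.6 165. ]
[-0.0005, -0.0007, 0.0436, -0.0006, -0.0002, 0.0001] world [541.5 -20.6 135. ]
```

```bash
python3 -m pendant '[[0,0,0.004,0,0,0,0],[0,0,0.008,0,0,0,0],[0,0,0.011,0,0,0,0],[0,0,0.011,0,0,0,0]]'; python3 e.py
```

```text
clock: 11.68
position: [541.1, -19.9, 160.9]
tool_rot: [-0.087, -3.139, 0.003]
contact_force: [-2.8, -3.5, -3.1]
grip_width: 18.2
finger_force: 30.0
tcp-eye chest [ -0.43   0.73 -14.06] tilt [-0.001  -0.0019]
[-0.0005, -0.001, -0.0301, -0.0006, -0.0003, 0.0001] world [541.5 -20.6 185. ]
[-0.0005, -0.001, -0.0176, -0.0006, -0.0003, 0.0001] world [541.5 -20.6 175. ]
[-0.0005, -0.0009, -0.0051, -0.0006, -0.0003, 0.0001] world [541.5 -20.6 165. ]
[-0.0006, -0.0009, 0.0324, -0.0006, -0.0003, 0.0001] world [541.5 -20.6 135. ]
```

```bash
python3 -m pendant '[[0.0008,-0.001,0.004,0,0,0,0],[0.0008,-0.001,0.012,0,0,0,0],[0.0008,-0.001,0.018,0,0,0,0],[0.0008,-0.001,0.018,0,0,0,0]]'; python3 e.py | head -1
```

```text
clock: 12.18
position: [540.8, -20.0, 146.5]
tool_rot: [-0.087, -3.14, 0.002]
contact_force: [-0.5, -1.4, -2.2]
grip_width: 18.1
finger_force: 30.0
tcp-eye chest [ -0.66   0.56 -28.46] tilt [-0.0002 -0.0013]
```

```bash
python3 -m pendant '[[0,-0.0005,0.005,0,0,0,0],[0,-0.0005,0.01,0,0,0,0],[0,-0.0005,0.0135,0,0,0,0],[0,-0.0005,0.0135,0,0,0,0]]'; python3 -m pendant '[[0,0,0.0015,0,0,0,0],[0,0,0.003,0,0,0,0],[0,0,0.003,0,0,0,0]]'; python3 e.py | head -1
```

```text
clock: 12.68
position: [541.0, -20.5, 136.1]
tool_rot: [0.087, 3.14, -0.002]
contact_force: [0.0, -0.2, -1.3]
grip_width: 18.1
finger_force: 30.0
clock: 13.05
position: [541.0, -20.6, 133.9]
tool_rot: [0.087, 3.14, -0.002]
contact_force: [0.3, 0.1, -1.2]
grip_width: 18.2
finger_force: 30.0
tcp-eye chest [-4.800e-01 -4.000e-02 -4.111e+01] tilt [ 0.0004 -0.0012]
```

```bash
python3 -m pendant '[[0,0,0.001,0,0,0,0],[0,0,0.002,0,0,0,0],[0,0,0.002,0,0,0,0]]'; python3 -m pendant '[[0,0,0.001,0,0,0,0],[0,0,0.0015,0,0,0,0],[0,0,0.0015,0,0,0,0]]'
```

```text
clock: 13.42
position: [541.1, -20.7, 133.6]
tool_rot: [0.087, 3.14, -0.001]
contact_force: [-3.8, 0.8, 12.8]
grip_width: 18.1
finger_force: 30.0
clock: 13.8
position: [541.6, -20.8, 133.5]
tool_rot: [0.087, 3.138, 0.0]
contact_force: [-6.9, -0.0, 22.5]
grip_width: 18.2
finger_force: 30.0
```

```bash
python3 -m pendant '[[0,0,-0.003,0,0,0,0],[0,0,-0.003,0,0,0,0],[0,0,-0.003,0,0,0,50],[0,0,-0.003,0,0,0,50],[0,0,-0.003,0,0,0,50]]'; python3 -m pendant '[[0,0,-0.003,0,0,0,50],[0,0,-0.05,0,0,0,50],[0,0,-0.11,0,0,0,50],[0.08,0,-0.18,0,0,0,50],[0.1,0.08,-0.25,0,0,0,50]]';  python3 -m pendant '[[0,0.08,0,0,0,0,50],[0,0.16,0,0,0,0,50],[0,0.24,0,0,0,0,50],[0,0.3,0,0,0,0,50],[0,0.3,0,0,0,0,50]]'
python3 - <<'E'
from h import *
im=env.get_image("scene");t=env.get_image("top")
a=cv2.resize(im[140:240,190:310],(400,333),interpolation=cv2.INTER_CUBIC);b=cv2.resize(t[120:220,225:345],(400,333),interpolation=cv2.INTER_CUBIC)
cv2.imwrite("pics/f1.png",np.hstack([a,b])[...,::-1])
for z in(82,177): print(z,[((proj(n,CW([-114,0,z]))[0]-o)*10/3).round(0) for n,o in(("scene",[190,140]),("top",[225,120]))])
E
```

```text
clock: 14.42
position: [540.8, -20.8, 133.4]
tool_rot: [-0.087, -3.14, 0.002]
contact_force: [-0.0, 0.0, -0.2]
grip_width: 44.5
finger_force: 0.0
clock: 15.05
position: [473.9, 20.2, 307.7]
tool_rot: [-0.096, -3.14, 0.002]
contact_force: [0.8, 1.7, 0.6]
grip_width: 50.2
finger_force: 0.0
clock: 15.68
position: [487.7, 267.1, 305.2]
tool_rot: [-0.076, -3.14, 0.002]
contact_force: [0.6, -0.7, 0.3]
grip_width: 49.9
finger_force: 0.0
82 [array([177., 176.]), array([151., 244.])]
177 [array([176.,  95.]), array([155., 225.])]
```

View pics/f1.png

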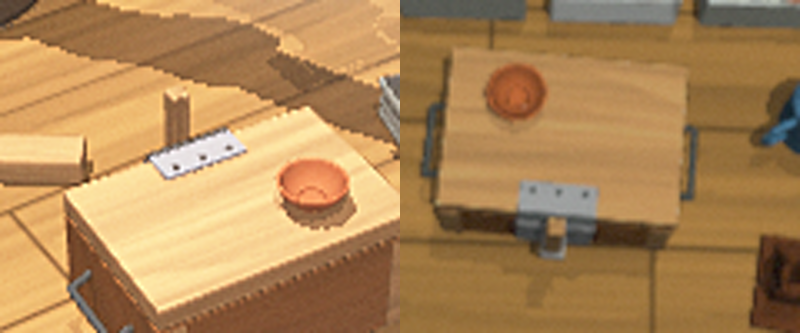

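The pin stands upright in the eye. Its top is at (176,95) in the scene crop and (555,225) in the top crop, exactly where a seated pin should be. The hasp is still home, the dish hasn't moved and the robot is clear.

```bash
python3 -m pendant '[[0,0,0,0,0,0,50],[0,0,0,0,0,0,50]]'; python3 -c "
from station import env
print(env.job_done())"
```

```text
clock: 16.02
position: [489.3, 261.1, 306.5]
tool_rot: [0.09, 3.14, -0.001]
contact_force: [0.4, -0.2, 0.3]
grip_width: 50.0
finger_force: 0.0
the job is handed in; nothing more can be done
None
```

The hasp is pressed home over the eye, the pin is seated through it with the handle resting on the eye, and the job was handed in at 16 s; no verdict came back. Wrist force was highest in the hasp press, about 63 N at the reading (limit 120 N).

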